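# Clear the vise and present the offset lever level over its bushing

## Robot

A 7-joint arm with a two-finger parallel gripper is mounted at the origin on the work surface. World frame = base frame: x ahead of the robot, y to its left, z up, the work surface at z = 0. Lengths are in m, angles in degrees, forces in N, time in s.
With the tool pointing down it reaches from about 0.425 to 1.025 m from the base axis. Payload 3.6 kg.
Tool frame: the origin (TCP) lies between the finger pads; the fingertips stand 14 mm ahead of it and the grasp point (between the pads) lies 5 mm behind it; z points along the fingers, x is the direction in which the jaws open and shut, and the axes are right-handed (so a half turn about z gives the same grasp; the last joint's range is limited). The gripper opens to 85 mm and grips with 20 to 120 N. Pads are 22 mm wide; open, the fingers measure 114 mm over their backs; the gripper's body (76 mm by 85 mm) begins 54 mm behind the grasp point. The pads swing forward as they close: fully open they stand 13 mm farther back than shut.
Start: joints at [-70.846, 33.873, 2.773, 92.16, -1.908, 54.013, -1.931], TCP at [0.301, 0.66, 0.245] pointing down, gripper open.
Joint ranges: [-153.93, 153.93], [-27.13, 128.08], [-72.61, 78.16], [10.71, 143.7], [-87.88, 267.88], [4.46, 118.87], [-176.78, 176.78]. Speed limits (degrees/s): [147.25, 147.25, 180, 180, 180, 180, 180].

## Interface

Orientations are given as a 3x3 rotation matrix whose columns are the frame's x, y, z axes.
In Python, from station import arm gives the robot as it stands.
- The arm moves only by the tool apply_moves, never from a script. Its arguments are lists of equal length, an entry for each row: "travel": the shift along the tool's x, y, z in cm, a list of three; "yaw": the turn about the tool's z in degrees. In form: {"travel": [[x, y, z], ...], "yaw": [yaw, ...]}. A call has 1 to 8 rows; each row shifts and turns the pose as measured when the row begins, along the tool's axes as they then stand; what a row does not reach is not made up. A row lasts 1/8 s, in which the tool goes at most 62.5 mm and 10.7 degrees, less where a joint would pass 70% of its speed; a pose out of reach is approached as far as the arm can. A call with a gripper value outside its range is refused whole. "hand" is the finger opening in cm, from 0 to 8.54, set as the call begins (left out, the last holds). The fingers move at their own pace and stop on an object; "force" is the grip in N (left out, the last holds). Time passes only in rows, so rows that do not move let the fingers close. It gives the time, the measured TCP pose, the force and the opening at its end, in the units of the state.
- arm.get_obs(): the state, without advancing time (a new reading comes with each control period).
- arm.snapshot(name): name is "side" or "top"; returns the picture (420x560x3 uint8, red, green, blue); there is no depth.
- arm.camera_model(name): a dict with "fx", "fy", "cx", "cy" (pixels), "world_from_camera" (4x4, takes a point from camera to world coordinates). Camera axes: x right, y down, z forward; pixel columns grow to the right and rows downward; lengths in m; the calibration is good to about 2 mm. A picture is of the moment at which its call begins. camera_model takes no time and is no camera call.
- arm.hand_in(): hands the job in, once; it reports no verdict.
Trained networks look in the newest picture that a camera, given by its name, has taken for a name from the list of things; names that differ only in an ending like _2 or _b are one class to them, and where a whole thing is asked for, a point or a joint stands for the part that bears it (a point fixed in the world has none). Each returns a list of dicts, best first, with "p" (0 to 1); they miss things now and then, are a little off and sometimes report something else, mostly with a low value. They report only what shows in the picture. A call takes as long as a camera call.
- arm.spot_in(camera, thing): "pixel" ([row, column] in pixels, amid what is visible of it).
- arm.mark_of(camera, thing): "pixel" ([row, column] in pixels: a listed point, or the origin of a listed thing).
The state is a dict: "t": time; "joint_positions": joint angles; "joint_vel": joint speeds; "tau": joint torques, N m; "position": TCP position; "eef_rot": TCP orientation; "wrist_force": force on the tool from outside, world axes, zero at the start; "moment": the same for the moment, N m; "grip_width": finger opening in m.
Only numpy, scipy, OpenCV 4.12 (cv2) and the standard library are available. Lean on these libraries where they do the work, as an engineer would, in place of code of your own. Each camera call takes 0.05 s, during which the arm holds its last target. There are 200 camera calls.

## Task

Clear the bushing standing in the bench vise: take the tabbed steel block off it and set it down, without dropping it, flat in the empty pocket of the tray with its tab pointing the same way as on the two blocks already there. Then pick the offset lever off its wooden cradle by its balance point and hold it level with the hole of its big hub straight above the bushing, about 4 cm clear of it, never letting the lever touch the vise. Finish while still holding it there, and leave everything else where it is.

Things in the scene. Friction and masses are not known exactly. Their poses are not given: they have to be found in the camera images.
- key_mid (a point): Centre, half-way up, of the body of the loose steel tabbed block (0.2 kg) that starts upright on the bushing. Body 40 mm along x, 32 mm along y, 34 mm high (point 18 mm above its underside), z up. A small tab, 20 mm wide and 16 mm high, sticks out 14 mm at the foot of its +x end. Grip it across its 32 mm width (along y).
- key_tab (a point): Middle of the tab of that block: 27 mm along +x from the block's centre, 8 mm above its underside.
- pocket (a point): Floor point (4 mm above the table) of the tray's empty pocket, over which a rightly placed block body is centred; +x is the way the tabs point. Any of the tray's three pockets (in a row along x) may be the empty one; a thin dark rubber liner covers its floor. Pocket: 24 mm behind to 39 mm ahead of this point in x, 21 mm either side in y; walls 5 mm thick, 6 mm above its floor. Tray fixed.
- key_a_mid (a point): Centre, half-way up, of a block like the first, already in the tray, tab the right way (+x). Leave it.
- key_b_mid (a point): Centre, half-way up, of the other block already in the tray, tab the right way (+x). Leave it.
- bushing_top (a point): Centre of the top of the upright copper-coloured sleeve bushing (26 mm outside, 18 mm bore) in the fixed blue bench vise with brass jaw caps; 98 mm above the table. It stands 18 mm above the jaws (tops at 80 mm; they span 104 mm along x, 74 mm along y). z up. The screw and its 60 mm handle bar stick out to 100 mm along -x, 44 mm above the table.
- lever_balance (a point): Balance point of the loose steel offset lever (about 0.6 kg), mid-height in its arm, 55 mm from the hub's axis along +x; z up. Big hub 48 mm across, 34 mm high, 22 mm vertical hole; straight arm 18 mm wide (y), 14 mm high along +x at half the hub's height; small eye, 28 mm across, 175 mm from the hub's axis. Starts level, this point 47 mm above the table and 39 mm above the cradle's base.
- lever_bore (a point): Centre of the lower mouth of the hole in the lever's big hub, level with the hub's underside: 55 mm along -x and 17 mm below the balance point. Same axes as the lever.
- cradle: Fixed wooden cradle with two rests, under the lever's hub and eye; origin on the table below the hub, x towards the eye. Base plate 235 x 60 x 8 mm, rest under the hub 46 x 50 mm and 30 mm high, rest under the eye 26 x 44 mm and 39 mm high.
- vise: The fixed bench vise that holds the bushing; origin on the table below the bushing.
- socket_mid (a point): Middle of a bystander: chrome socket, 26 mm across, 40 mm high. Leave it.
- cap_mid (a point): Middle of a bystander: orange polymer wrench cap, 34 mm across, 26 mm high. Leave it.
- spare_mid (a point): Middle of a bystander: spare copper-coloured bushing standing on the table, 26 mm across, 50 mm high. Leave it.
- wrench_grip (a point): Grip of a bystander: steel wrench, 150 mm long, lying flat. Leave it.
- oil_mid (a point): Middle of a bystander: white oil bottle, 48 mm across, 110 mm high. Leave it.
- cup_mid (a point): Middle of a bystander: steel pin cup, 64 mm across, 55 mm high. Leave it.
- hub_plate: Fixed steel hub plate, 110 x 110 mm, under a black toggle clamp, at most 90 mm high; origin under the plate's centre.

How it is judged (in metres and radians):
On the way, in this order (a step that is already met when the one before it is completed fails the run):
1. the tabbed block stands flat in the empty pocket, tab the same way as the others, released (horizontal distance between key_mid and pocket below 0.012 m and z of key_mid in the frame of pocket between 0.01 and 0.021 m and x of key_tab in the frame of pocket above 0.015 m and angle between the x axis of key_mid and the x axis of pocket, either way round below 0.25 rad and angle between key_mid's own z axis and vertical below 0.08 rad and contact force between the fingers and key below 0.05 N and linear speed of key below 0.02 m/s), for 0.2 s.
2. the lever is gripped at its balance point and lifted off the cradle (x of the grasp point in the frame of lever_balance between -0.02 and 0.02 m and contact force between the fingers and lever above 1 N and contact force between lever and cradle below 0.05 N and height (world z) of lever_balance above 0.065 m), for 0.2 s.
At the end, for the whole second after the job is handed in: Block flat and released in the pocket (12 mm, tab within 0.25 rad). Lever gripped within 20 mm of its balance point along the arm, still, level within 0.07 rad, hub hole within 10 mm of the bushing axis and 20 to 65 mm above its top, touching only the fingers (all of step 1 and x of the grasp point in the frame of lever_balance between -0.02 and 0.02 m and contact force between the fingers and lever above 1 N and horizontal distance between lever_bore and bushing_top below 0.01 m and z of lever_bore in the frame of bushing_top between 0.02 and 0.065 m and angle between lever_balance's own z axis and vertical below 0.07 rad and contact force between lever and vise below 0.05 N and contact force between lever and hub_plate below 0.05 N and linear speed of lever below 0.02 m/s and angular speed of lever below 0.2 rad/s); the arm keeps its last pose, push and grip.
It fails at once if the tabbed block is dropped (linear speed of key above 0.6 m/s and contact force between the fingers and key below 0.05 N).
It fails at once if the lever touches the vise (contact force between lever and vise above 1 N).
It fails at once if a bystander is moved more than 20 mm (distance of any of key_a_mid, key_b_mid, socket_mid, cap_mid, spare_mid, wrench_grip, oil_mid, cup_mid from where it was at the start of the episode above 0.02 m).
It also fails if it takes over 58 s, if anything falls off the work surface, if the arm or the gripper's body presses on something with over 40 N, if the wrist force passes 120 N, or if a joint passes its speed limit or range.

## Working session

There is one attempt and no reset: what is moved stays moved. The work goes in short steps, Python scripts to look and compute and a tool call to move; the robot and the scene stay as the last step left them, time stands still between calls to the robot, and variables do not carry over. Pictures are saved under pics/ and viewed, about 8 in all and at most 12, crops included, and the job is handed in when it is done.

Besides the shell and the picture viewer there is one more tool, called after "Emit:" as name(argument=value, ...) on one line, values as JSON. apply_moves: Moves the arm, as the interface text tells. Its arguments: {"type":"object","properties":{"travel":{"type":"array"},"yaw":{"type":"array"},"hand":{"type":"number"},"force":{"type":"number"}},"required":["travel","yaw"]}

```bash
ls; mkdir -p pics
cat > h.py <<'E'
from station import arm
import numpy as np, cv2
def cam(n):
    m=arm.camera_model(n); return m, np.array(m["world_from_camera"])
def ray(n,px):
    m,T=cam(n); d=np.array([(px[1]-m["cx"])/m["fx"],(px[0]-m["cy"])/m["fy"],1.0])
    return T[:3,3], T[:3,:3]@d
def at_z(n,px,z):
    o,d=ray(n,px); return o+d*(z-o[2])/d[2]
def proj(n,p):
    m,T=cam(n); q=T[:3,:3].T@(np.asarray(p)-T[:3,3]); return [q[1]/q[2]*m["fy"]+m["cy"], q[0]/q[2]*m["fx"]+m["cx"]]
def tri(pa,pb):  # top, side pixels -> point, gap
    o1,d1=ray("top",pa); o2,d2=ray("side",pb); d1=d1/np.linalg.norm(d1); d2=d2/np.linalg.norm(d2)
    s=np.linalg.lstsq(np.c_[d1,-d2],o2-o1,rcond=None)[0]; a=o1+s[0]*d1; b=o2+s[1]*d2
    return (a+b)/2, np.linalg.norm(a-b)
def save(n,f):
    im=arm.snapshot(n); cv2.imwrite("pics/"+f,im[:,:,::-1]); return im
E
python3 - <<'E'
from h import *
np.set_printoptions(precision=3,suppress=True)
a=save("top","top0.png"); b=save("side","side0.png")
for n in("top","side"): m,T=cam(n); print(n,m["fx"],m["cx"],m["cy"],T.tolist())
Z=dict(key_mid=.116,key_tab=.106,pocket=.004,key_a_mid=.022,key_b_mid=.022,bushing_top=.098,lever_balance=.047,lever_bore=.03,cradle=0,vise=0)
for k,z in Z.items():
    for n in("top","side"):
        r=arm.mark_of(n,k)[:3]
        for x in r: print(k,n,np.round(x["pixel"],1),round(x["p"],2),at_z(n,x["pixel"],z))
o=arm.get_obs();print(o)
E
```

```text
pics
top 482.09616665789383 269.62623444652286 199.75871509568796 [[0.010761931976026243, -0.9934948326594759, 0.11336753635438708, 0.39801753887073166], [-0.9999388581097436, -0.01040431493203081, 0.003745700598983725, 0.024715617232827006], [-0.0025418226384803446, -0.11340091582396948, -0.9935460590370028, 1.4528611561215887], [0.0, 0.0, 0.0, 1.0]]
side 495.0849454500457 285.2884699934071 207.84043526838659 [[-0.9913160165585835, -0.08371369531662722, 0.10141288148384833, 0.430582431771437], [-0.13122601765836056, 0.5798902318581457, -0.8040566219396701, 0.957181006498339], [0.008502211709302633, -0.8103822161251695, -0.5858398895467168, 0.7750442154609467], [0.0, 0.0, 0.0, 1.0]]
key_mid top [206.9 269.7] 0.52 [0.531 0.029 0.116]
key_mid side [201.  287.5] 0.9 [0.543 0.025 0.116]
key_tab top [198.2 265.7] 0.63 [0.556 0.041 0.106]
key_tab side [203.  276.7] 0.65 [0.569 0.023 0.106]
key_tab side [179.1 321.9] 0.18 [ 0.472 -0.096  0.106]
pocket top [199.6 192.2] 0.52 [0.561 0.264 0.004]
pocket side [315.  264.4] 0.87 [0.557 0.276 0.004]
key_a_mid top [243.2 185.3] 0.66 [0.429 0.278 0
[... 613 characters left out ...]
52  0.   ]
cradle side [182.4 323.7] 0.89 [ 0.472 -0.246  0.   ]
vise top [210.2 269.1] 0.81 [0.532 0.031 0.   ]
vise side [240.1 283.9] 0.92 [0.55  0.028 0.   ]
{'t': 1.1, 'joint_positions': array([-70.848,  33.871,   2.773,  92.159,  -1.909,  54.013,  -1.93 ]), 'joint_vel': array([-0.053, -0.148, -0.101,  0.015,  0.066,  0.006, -0.044]), 'tau': array([  0.   , -54.865,   1.546, -19.854,   0.009,   0.001,   0.   ]), 'position': array([0.301, 0.66 , 0.245]), 'eef_rot': array([[ 0.415,  0.91 ,  0.   ],
       [ 0.91 , -0.415,  0.   ],
       [ 0.   ,  0.   , -1.   ]]), 'wrist_force': array([-0.439, -0.037,  0.536]), 'moment': array([ 0.012, -0.045, -0.01 ]), 'grip_width': 0.08550935900563765}
```

Run:
```python
import cv2
a=cv2.imread("pics/top0.png");cv2.imwrite("pics/top0c.png",cv2.resize(a[130:300,150:416],None,fx=3,fy=3,interpolation=cv2.INTER_CUBIC))
b=cv2.imread("pics/side0.png");cv2.imwrite("pics/side0c.png",cv2.resize(b[130:360,190:450],None,fx=2.6,fy=2.6,interpolation=cv2.INTER_CUBIC))
```

```text
(no output)
```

View pics/top0c.png

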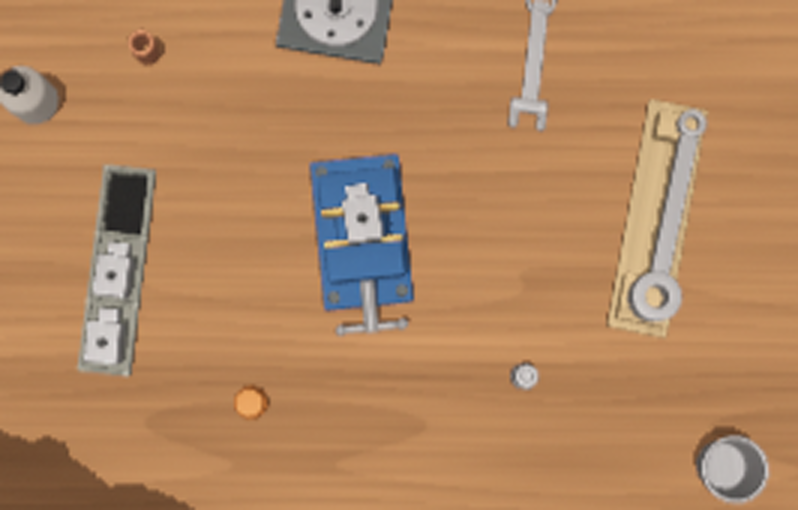

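View pics/side0c.png

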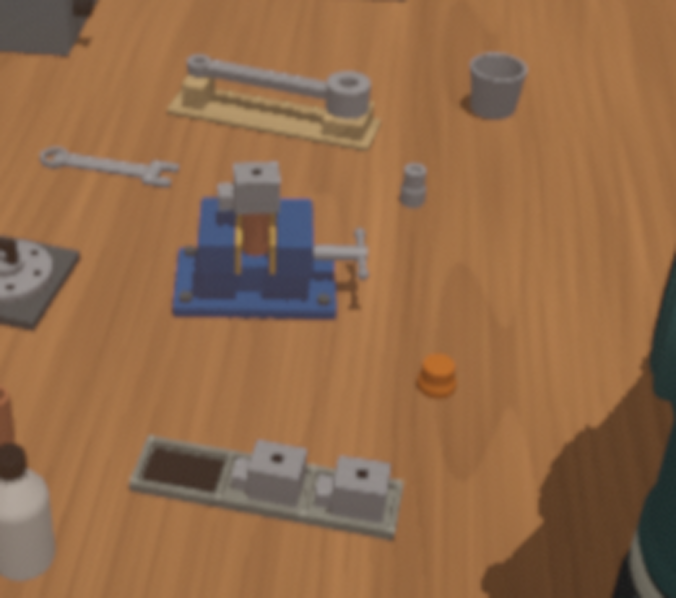

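View pics/top0.png

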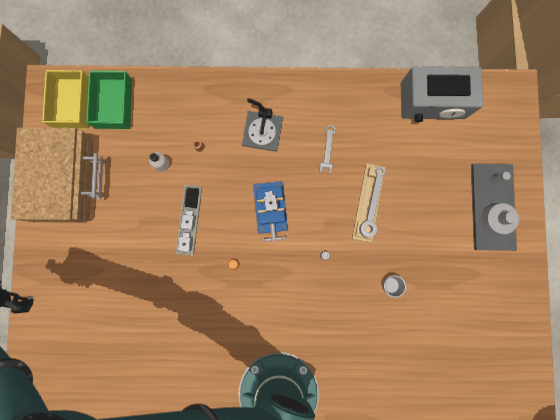

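Run:
```python
from h import *
np.set_printoptions(precision=4,suppress=True)
T=lambda c,r:(130+(r+.5)/3-.5,150+(c+.5)/3-.5); S=lambda c,r:(130+(r+.5)/2.6-.5,190+(c+.5)/2.6-.5)
for k,t,s,z in [("key_hole",(362,217),(257,171),.132),("a_hole",(102,342),(361,474),.038),("b_hole",(111,275),(277,457),.038),
  ("hub",(656,296),(348,82),.064),("eye",(690,122),(199,62),.054),("liner",(128.5,203),(185,470),.004)]:
    p,g=tri(T(*t),S(*s)); print(k,"tri",p,"gap",round(g,4),"top",at_z("top",T(*t),z)[:2],"side",at_z("side",S(*s),z)[:2])
# automatic: dark liner contour, whitish block blob in top view
im=cv2.imread("pics/top0.png"); g=im.max(2)
m=(g[175:215,178:206]<70).astype(np.uint8); c=max(cv2.findContours(m,0,1)[0],key=cv2.contourArea)+np.array([178,175]); r=cv2.minAreaRect(c); print("liner rect",r,at_z("top",r[0][::-1],.005))
B=cv2.boxPoints(r); print([at_z("top",b[::-1],.005)[:2] for b in B])
hsv=cv2.cvtColor(im,cv2.COLOR_BGR2HSV)
m=((hsv[...,1]<40)&(hsv[...,2]>170)).astype(np.uint8)
for nm,(r0,r1,c0,c1) in dict(key=(185,218,258,285),a=(228,256,175,200),b=(208,230,175,200)).items():
    q=np.argwhere(m[r0:r1,c0:c1])+[r0,c0]; print(nm,len(q)); 
    w=np.array([at_z("top",p,.132 if nm=="key" else .038)[:2] for p in q]); c=w.mean(0); u=np.linalg.svd(w-c)[2][0]; print(c,np.degrees(np.arctan2(u[1],u[0])),w.min(0),w.max(0))
```

```text
key_hole tri [0.5415 0.0276 0.1336] gap 0.0017 top [0.5425 0.0277] side [0.5409 0.0254]
a_hole tri [0.4277 0.2802 0.0374] gap 0.0003 top [0.4276 0.2801] side [0.4279 0.2807]
b_hole tri [0.4929 0.2731 0.0388] gap 0.0002 top [0.4931 0.2733] side [0.4929 0.2724]
hub tri [ 0.4764 -0.2548  0.0651] gap 0.0004 top [ 0.4767 -0.2551] side [ 0.4763 -0.2567]
eye tri [ 0.647  -0.2923  0.0548] gap 0.0019 top [ 0.6481 -0.2925] side [ 0.6463 -0.2936]
liner tri [0.5676 0.2639 0.0031] gap 0.0017 top [0.5683 0.2638] side [0.5665 0.2647]
liner rect ((191.39999389648438, 197.3000030517578), (12.279437065124512, 19.349416732788086), 7.125016689300537) [0.5682 0.2669 0.005 ]
[array([0.5411, 0.2882]), array([0.5997, 0.2827]), array([0.5954, 0.2456]), array([0.5369, 0.2512])]
key 169
[0.5462 0.0292] -168.39398393737406 [0.523  0.0119] [0.5731 0.0453]
a 174
[0.4326 0.2792] 171.9264287493098 [0.3978 0.2479] [0.4736 0.3017]
b 154
[0.4974 0.2724] 164.29866388153206 [0.4703 0.2439] [0.5298 0.2951]
```

Run:
```python
import cv2,numpy as np
a=cv2.imread("pics/top0.png")[185:225,252:292];b=cv2.imread("pics/side0.png")[185:225,265:305]
f=lambda i:cv2.resize(i,None,fx=10,fy=10,interpolation=cv2.INTER_CUBIC)
cv2.imwrite("pics/key0.png",np.hstack([f(a),f(b)]))
```

```text
(no output)
```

View pics/key0.png

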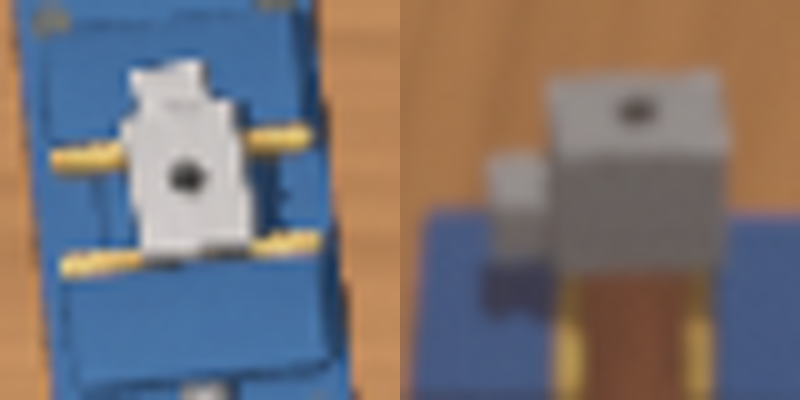

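```bash
cat >> h.py <<'E'
def plan(p,ang,n):
    """rows from now to TCP p, tool-x heading ang (deg, world), tool down"""
    o=arm.get_obs(); R=o["eef_rot"]; a0=np.degrees(np.arctan2(R[1,0],R[0,0])); d=(ang-a0+180)%360-180
    print("t",o["t"],"pos",np.round(o["position"],4),"head",round(a0,2),"tilt",np.round(R[:,2],3),"F",np.round(o["wrist_force"],1),"w",round(o["grip_width"],4))
    s=(np.array(p)-o["position"])/n*100; rows=[]
    for i in range(n):
        t=np.radians(a0+d*i/n); rows.append([round(float(v),2) for v in (s[0]*np.cos(t)+s[1]*np.sin(t), s[0]*np.sin(t)-s[1]*np.cos(t), -s[2])])
    print("yaw/row",round(-d/n,2)); print(rows)
E
python3 -c "
from h import *
plan((.5415,.027,.20),98.5,12)"
```

```text
t 1.1 pos [0.3008 0.6597 0.2453] head 65.49 tilt [ 0.  0. -1.] F [-0.4 -0.   0.5] w 0.0855
yaw/row -2.75
[[-3.97, 4.01, 0.38], [-4.15, 3.82, 0.38], [-4.33, 3.61, 0.38], [-4.5, 3.4, 0.38], [-4.66, 3.18, 0.38], [-4.81, 2.95, 0.38], [-4.94, 2.72, 0.38], [-5.07, 2.48, 0.38], [-5.18, 2.23, 0.38], [-5.28, 1.98, 0.38], [-5.37, 1.73, 0.38], [-5.45, 1.47, 0.38]]
```

Emit:
apply_moves(travel=[[-4.0,4.0,0.2],[-4.2,3.8,0.2],[-4.3,3.6,0.2],[-4.5,3.4,0.2],[-4.7,3.2,0.2],[-4.8,3.0,0.2],[-4.9,2.7,0.2],[-5.1,2.5,0.2]], yaw=[-2.75,-2.75,-2.75,-2.75,-2.75,-2.75,-2.75,-2.75], hand=6)

```text
t: 2.1
position: [0.4682, 0.2344, 0.2284]
eef_rot: [[0.02, 1.0, 0.004], [1.0, -0.02, 0.009], [0.009, 0.004, -1.0]]
wrist_force: [-0.0, 0.1, -0.4]
grip_width: 0.0596
```

```bash
python3 -c "
from h import *
plan((.5415,.027,.20),98.5,6)"
```

```text
t 2.1 pos [0.4682 0.2344 0.2284] head 88.86 tilt [ 0.004  0.009 -1.   ] F [-0.   0.1 -0.4] w 0.0596
yaw/row -1.61
[[-3.43, 1.29, 0.47], [-3.47, 1.19, 0.47], [-3.5, 1.1, 0.47], [-3.53, 1.0, 0.47], [-3.55, 0.9, 0.47], [-3.58, 0.8, 0.47]]
```

Emit:
apply_moves(travel=[[-3.4,1.3,0.5],[-3.5,1.2,0.5],[-3.5,1.1,0.5],[-3.5,1.0,0.5],[-3.5,0.9,0.5],[-3.5,0.8,0.5],[0,0,0]], yaw=[-1.6,-1.6,-1.6,-1.6,-1.6,-1.6,0])

```text
t: 2.98
position: [0.5472, 0.0152, 0.1982]
eef_rot: [[-0.142, 0.99, 0.011], [0.99, 0.141, 0.008], [0.006, 0.012, -1.0]]
wrist_force: [0.1, 0.2, -0.7]
grip_width: 0.0602
```

```bash
python3 -c "
from h import *
plan((.5415,.027,.1195),98.5,7)"
```

```text
t 2.975 pos [0.5472 0.0152 0.1982] head 98.14 tilt [ 0.011  0.008 -1.   ] F [ 0.1  0.2 -0.7] w 0.0602
yaw/row -0.05
[[0.18, -0.06, 1.12], [0.18, -0.06, 1.12], [0.18, -0.06, 1.12], [0.18, -0.06, 1.12], [0.18, -0.06, 1.12], [0.18, -0.06, 1.12], [0.18, -0.06, 1.12]]
```

Emit:
apply_moves(travel=[[0.6,-0.2,0],[0.6,-0.2,0],[0,0,0],[0,0,2.0],[0,0,1.5],[0,0,0],[0,0,0]], yaw=[0,0,0,0,0,0,0])

```text
t: 3.85
position: [0.5412, 0.0342, 0.1636]
eef_rot: [[-0.151, 0.989, 0.013], [0.989, 0.15, 0.011], [0.008, 0.014, -1.0]]
wrist_force: [0.1, -0.1, -0.6]
grip_width: 0.0597
```

Run:
```python
from h import *
plan((.5415,.027,.1195),98.5,4)
a=save("top","top1.png"); b=save("side","side1.png")
f=lambda i:cv2.resize(i[:,:,::-1],None,fx=6,fy=6,interpolation=cv2.INTER_CUBIC)
cv2.imwrite("pics/pre.png",np.hstack([f(a[165:235,240:305]),f(b[160:230,255:320])]))
```

```text
t 3.85 pos [0.5412 0.0342 0.1636] head 98.66 tilt [ 0.013  0.011 -1.   ] F [ 0.1 -0.1 -0.6] w 0.0597
yaw/row 0.04
[[-0.18, -0.02, 1.1], [-0.18, -0.02, 1.1], [-0.18, -0.02, 1.1], [-0.18, -0.02, 1.1]]
```

View pics/pre.png

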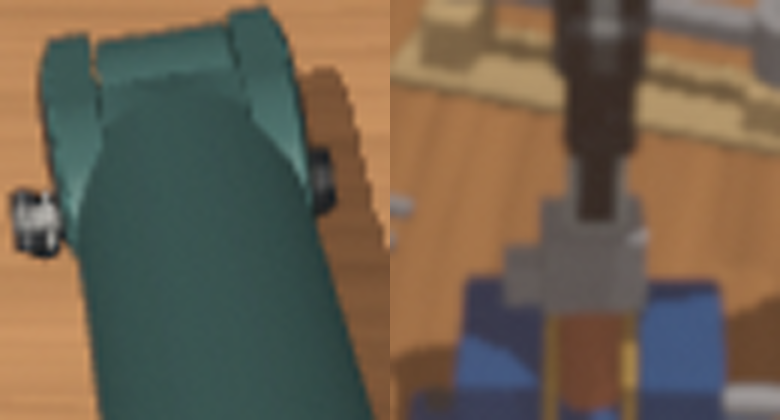

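Emit:
apply_moves(travel=[[-0.7,0,0],[0,0,0],[0,0,0],[0,0,1.5],[0,0,1.5],[0,0,0.8],[0,0,0],[0,0,0]], yaw=[0,0,0,0,0,0,0,0])

```text
t: 4.95
position: [0.5431, 0.0268, 0.1229]
eef_rot: [[-0.15, 0.989, 0.013], [0.989, 0.15, 0.01], [0.008, 0.015, -1.0]]
wrist_force: [-0.3, -0.5, 1.1]
grip_width: 0.0603
```

```bash
python3 -c "
from h import *
plan((.5415,.027,.1195),98.5,1)"
```

```text
t 4.95 pos [0.5431 0.0268 0.1229] head 98.61 tilt [ 0.013  0.01  -1.   ] F [-0.3 -0.5  1.1] w 0.0603
yaw/row 0.11
[[0.05, -0.15, 0.34]]
```

```bash
python3 -c "
from h import *
o,d=ray('side',(160+220/6,255+207/6))
for y in(.06,.065,.07,.075): print(y,o+d*(y-o[1])/d[1])"
```

```text
0.06 [0.53460192 0.06       0.15283391]
0.065 [0.53402222 0.065      0.15630149]
0.07 [0.53344252 0.07       0.15976908]
0.075 [0.53286282 0.075      0.16323666]
```

Emit:
apply_moves(travel=[[0,-0.1,0.2],[0,0,0],[0,0,0],[0,0,0]], yaw=[0,0,0,0], hand=2.5, force=50)

```text
t: 5.45
position: [0.5424, 0.0269, 0.1214]
eef_rot: [[-0.15, 0.989, 0.015], [0.989, 0.15, 0.011], [0.008, 0.016, -1.0]]
wrist_force: [0.5, 0.6, -0.9]
grip_width: 0.0312
```

Emit:
apply_moves(travel=[[0,0,-0.3],[0,0,-1.0],[0,0,-1.5],[0,0,-2.0],[0,0,-1.0],[0,0,0],[0,0,0]], yaw=[0,0,0,0,0,0,0], force=60)

```text
t: 6.32
position: [0.5405, 0.0257, 0.1836]
eef_rot: [[-0.15, 0.989, 0.014], [0.989, 0.15, 0.01], [0.008, 0.015, -1.0]]
wrist_force: [0.2, 0.6, -1.9]
grip_width: 0.0311
```

Run:
```python
from h import *
np.set_printoptions(precision=4,suppress=True)
plan((.5605,.265,.16),83.6,8)
a=save("top","top2.png"); b=save("side","side2.png")
for n,k,z in [("side","bushing_top",.098),("top","bushing_top",.098),("side","key_mid",.17),("side","key_tab",.16)]:
    for x in arm.mark_of(n,k)[:2]: print(n,k,np.round(x["pixel"],1),round(x["p"],2),at_z(n,x["pixel"],z))
f=lambda i,k:cv2.resize(i[:,:,::-1],None,fx=k,fy=k,interpolation=cv2.INTER_CUBIC)
cv2.imwrite("pics/lift.png",f(b[150:260,240:340],6))
```

```text
t 6.325 pos [0.5405 0.0257 0.1836] head 98.61 tilt [ 0.014  0.01  -1.   ] F [ 0.2  0.6 -1.9] w 0.0311
yaw/row 1.88
[[2.92, 0.69, 0.29], [2.94, 0.6, 0.29], [2.96, 0.5, 0.29], [2.97, 0.41, 0.29], [2.99, 0.31, 0.29], [2.99, 0.21, 0.29], [3.0, 0.11, 0.29], [3.0, 0.01, 0.29]]
side bushing_top [208.4 290.4] 0.62 [0.5357 0.0285 0.098 ]
side bushing_top [160.6 379.6] 0.18 [ 0.3245 -0.2241  0.098 ]
side key_mid [177.  289.5] 0.79 [0.5416 0.0062 0.17  ]
side key_tab [316.9 331.7] 0.58 [0.4226 0.4025 0.16  ]
side key_tab [181.9 273.9] 0.53 [0.5761 0.0164 0.16  ]
```

View pics/lift.png

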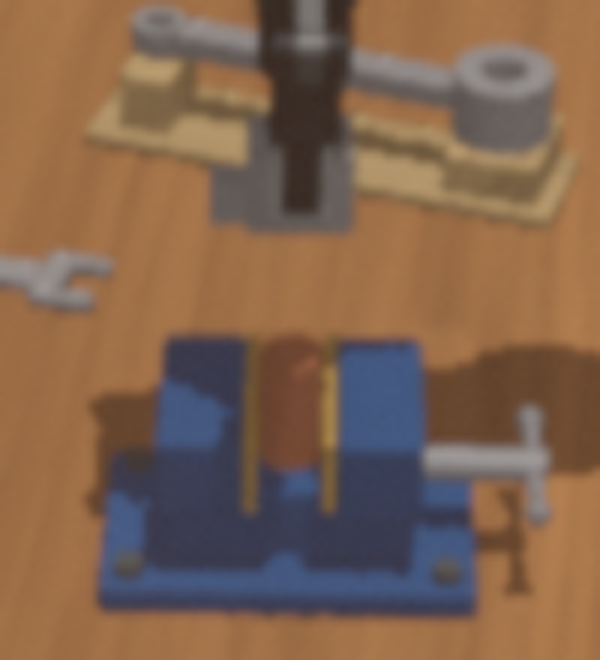

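```bash
python3 -c "
from h import *
for px,ys in(((185.5,290.5),(.041,.047,.053,.056)),((188.6,290),(.0415,.043))):
  o,d=ray('side',px)
  for y in ys: print(y,o+d*(y-o[1])/d[1])"
```

```text
0.041 [0.53497451 0.041      0.17000901]
0.047 [0.53429086 0.047      0.17397134]
0.053 [0.5336072  0.053      0.17793367]
0.056 [0.53326537 0.056      0.17991483]
0.0415 [0.53591946 0.0415     0.16196793]
0.043 [0.53574691 0.043      0.16297222]
```

Emit:
apply_moves(travel=[[2.0,0.6,0],[2.9,0.6,0],[2.9,0.5,0.2],[3.0,0.4,0.3],[3.0,0.3,0.3],[3.0,0.2,0.3],[2.5,0.1,0.3],[1.5,0,0]], yaw=[1.9,1.9,1.9,1.9,1.9,1.9,1.9,1.9])

```text
t: 7.62
position: [0.5606, 0.2391, 0.1676]
eef_rot: [[0.128, 0.992, 0.008], [0.992, -0.128, 0.008], [0.009, 0.007, -1.0]]
wrist_force: [-0.0, -1.0, -1.6]
grip_width: 0.0311
```

```bash
python3 -c "
from h import *
plan((.5605,.265,.10),83.6,4)"
```

```text
t 7.625 pos [0.5606 0.2391 0.1676] head 82.63 tilt [ 0.008  0.008 -1.   ] F [-0.  -1.  -1.6] w 0.0311
yaw/row -0.24
[[0.64, -0.09, 1.69], [0.64, -0.08, 1.69], [0.64, -0.08, 1.69], [0.64, -0.08, 1.69]]
```

Emit:
apply_moves(travel=[[0.7,0,1.0],[0.7,-0.1,1.5],[0.7,-0.1,1.5],[0.4,-0.1,1.5],[0,0,1.0],[0,0,0],[0,0,0]], yaw=[-0.5,-0.5,0,0,0,0,0])

```text
t: 8.5
position: [0.56, 0.2643, 0.0959]
eef_rot: [[0.109, 0.994, 0.005], [0.994, -0.109, 0.005], [0.005, 0.004, -1.0]]
wrist_force: [0.7, -1.2, -2.6]
grip_width: 0.0309
```

```bash
python3 -c "
from h import *
plan((.561,.265,.05),83.6,3)"
```

```text
t 8.5 pos [0.56   0.2643 0.0959] head 83.73 tilt [ 0.005  0.005 -1.   ] F [ 0.7 -1.2 -2.6] w 0.0309
yaw/row 0.04
[[0.03, 0.03, 1.53], [0.03, 0.03, 1.53], [0.03, 0.03, 1.53]]
```

Down to just above the tray walls (block underside ≈ 15 mm), then look.

Emit:
apply_moves(travel=[[0,0.1,1.0],[0,0,1.5],[0,0,1.5],[0,0,1.0],[0,0,0],[0,0,0]], yaw=[0,0,0,0,0,0])

```text
t: 9.25
position: [0.5621, 0.2642, 0.0427]
eef_rot: [[0.11, 0.994, 0.006], [0.994, -0.11, 0.005], [0.005, 0.005, -1.0]]
wrist_force: [0.0, 0.2, -3.4]
grip_width: 0.031
```

Run:
```python
from h import *
np.set_printoptions(precision=4,suppress=True)
plan((.561,.265,.0275),83.6,3)
b=save("side","side3.png"); a=save("top","top3.png")
for n,k,z in [("side","bushing_top",.098),("top","bushing_top",.098),("top","vise",.0)]:
    for x in arm.mark_of(n,k)[:2]: print(n,k,np.round(x["pixel"],1),round(x["p"],2),at_z(n,x["pixel"],z))
f=lambda i,k:cv2.resize(i[:,:,::-1],None,fx=k,fy=k,interpolation=cv2.INTER_CUBIC)
i=f(b[270:345,230:330],6); j=f(a[185:225,250:290],7.5)[:, :300]
cv2.imwrite("pics/place.png",np.hstack([i,cv2.resize(f(a[185:225,255:281],8),(200,450))]))
```

```text
t 9.25 pos [0.5621 0.2642 0.0427] head 83.7 tilt [ 0.006  0.005 -1.   ] F [ 0.   0.2 -3.4] w 0.031
yaw/row 0.03
[[0.02, -0.04, 0.51], [0.02, -0.04, 0.51], [0.02, -0.04, 0.51]]
side bushing_top [210.5 291.3] 0.76 [0.5326 0.0364 0.098 ]
side bushing_top [162.2 379.6] 0.53 [ 0.3247 -0.2155  0.098 ]
top bushing_top [207.  270.2] 0.72 [0.5321 0.028  0.098 ]
top vise [210.2 269.1] 0.72 [0.532  0.0314 0.    ]
```

View pics/place.png

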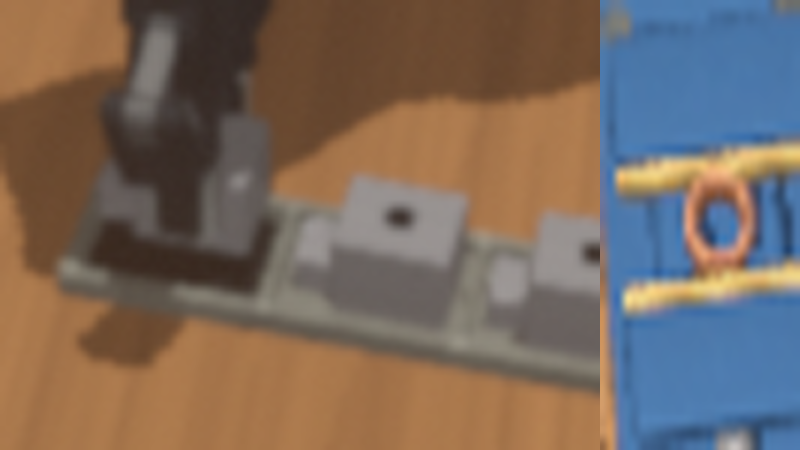

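Emit:
apply_moves(travel=[[0,0,0.6],[0,0,0.5],[0,0,0.2],[0,0,0],[0,0,0]], yaw=[0,0,0,0,0])

```text
t: 10.12
position: [0.5626, 0.2645, 0.0297]
eef_rot: [[0.11, 0.994, 0.007], [0.994, -0.11, 0.006], [0.006, 0.006, -1.0]]
wrist_force: [0.3, -1.5, -3.3]
grip_width: 0.0309
```

```bash
python3 -c "
from h import *
print(at_z('top',(204.6,270.3),.098),proj('top',(.5415,.0276,.098)))
plan((.561,.265,.0275),83.6,1)"
```

```text
[0.5388661  0.02777179 0.098     ] [np.float64(203.6736058736921), np.float64(270.37066965048257)]
t 10.125 pos [0.5626 0.2645 0.0297] head 83.69 tilt [ 0.007  0.006 -1.   ] F [ 0.3 -1.5 -3.3] w 0.0309
yaw/row 0.09
[[0.03, -0.17, 0.22]]
```

Emit:
apply_moves(travel=[[0,-0.15,0.1],[0,0,0.15],[0,0,0.1],[0,0,0],[0,0,0]], yaw=[0,0,0,0,0])

```text
t: 10.75
position: [0.5612, 0.265, 0.0279]
eef_rot: [[0.11, 0.994, 0.008], [0.994, -0.11, 0.006], [0.007, 0.007, -1.0]]
wrist_force: [0.6, 0.3, -2.5]
grip_width: 0.031
```

Emit:
apply_moves(travel=[[0,0,0.15],[0,0,0.1],[0,0,0],[0,0,0]], yaw=[0,0,0,0])

```text
t: 11.25
position: [0.5612, 0.2651, 0.0277]
eef_rot: [[0.11, 0.994, 0.008], [0.994, -0.11, 0.006], [0.007, 0.007, -1.0]]
wrist_force: [-0.8, 0.2, -0.7]
grip_width: 0.0312
```

Emit:
apply_moves(travel=[[0,0,0.25],[0,0,0.1],[0,0,0]], yaw=[0,0,0])

```text
t: 11.62
position: [0.5613, 0.265, 0.0278]
eef_rot: [[0.11, 0.994, 0.007], [0.994, -0.11, 0.006], [0.007, 0.006, -1.0]]
wrist_force: [-0.5, 0.6, -2.2]
grip_width: 0.0307
```

Emit:
apply_moves(travel=[[0,0,0.4],[0,0,0.4],[0,0,0.4]], yaw=[0,0,0])

```text
t: 12.0
position: [0.5612, 0.2651, 0.0274]
eef_rot: [[0.11, 0.994, 0.005], [0.994, -0.11, 0.005], [0.006, 0.004, -1.0]]
wrist_force: [-8.4, -3.4, 32.4]
grip_width: 0.0311
```

Emit:
apply_moves(travel=[[0,0,-0.1],[0,0,0],[0,0,0],[0,0,0]], yaw=[0,0,0,0], hand=4.6)

```text
t: 12.5
position: [0.5625, 0.2659, 0.0284]
eef_rot: [[0.11, 0.994, 0.008], [0.994, -0.11, 0.007], [0.008, 0.007, -1.0]]
wrist_force: [0.2, 0.9, 0.8]
grip_width: 0.0462
```

Emit:
apply_moves(travel=[[0,0,-0.5],[0,0,-1.0],[0,0,-2.0],[0,0,-3.0],[0,0,-3.0],[0,0,-2.0],[0,0,0],[0,0,0]], yaw=[0,0,0,0,0,0,0,0])

```text
t: 13.5
position: [0.5624, 0.2653, 0.153]
eef_rot: [[0.11, 0.994, 0.012], [0.994, -0.111, 0.009], [0.01, 0.01, -1.0]]
wrist_force: [-0.6, 0.4, -0.0]
grip_width: 0.0458
```

Run:
```python
from h import *
np.set_printoptions(precision=4,suppress=True)
plan((.54,-.2667,.19),77.6,12)
b=save("side","side4.png")
f=lambda i,k:cv2.resize(i[:,:,::-1],None,fx=k,fy=k,interpolation=cv2.INTER_CUBIC)
cv2.imwrite("pics/placed.png",f(b[270:345,230:350],6))
```

```text
t 13.5 pos [0.5624 0.2653 0.153 ] head 83.66 tilt [ 0.012  0.009 -1.   ] F [-0.6  0.4 -0. ] w 0.0458
yaw/row 0.5
[[-4.43, 0.3, -0.31], [-4.42, 0.34, -0.31], [-4.42, 0.38, -0.31], [-4.42, 0.42, -0.31], [-4.41, 0.46, -0.31], [-4.41, 0.5, -0.31], [-4.4, 0.54, -0.31], [-4.4, 0.58, -0.31], [-4.39, 0.62, -0.31], [-4.39, 0.65, -0.31], [-4.38, 0.69, -0.31], [-4.38, 0.73, -0.31]]
```

View pics/placed.png

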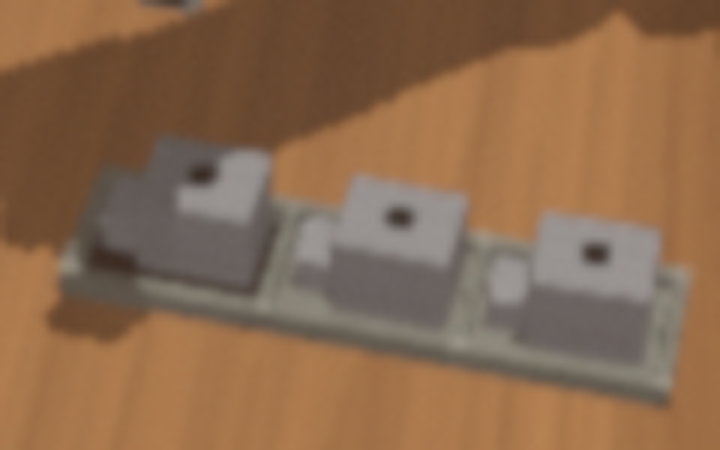

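Emit:
apply_moves(travel=[[-3,0.3,-1.0],[-4.4,0.3,-0.8],[-4.4,0.4,-0.5],[-4.4,0.4,-0.3],[-4.4,0.5,0],[-4.4,0.5,0],[-4.4,0.5,0],[-4.4,0.6,0]], yaw=[0.5,0.5,0.5,0.5,0.5,0.5,0.5,0.5])

```text
t: 14.55
position: [0.5459, -0.0789, 0.1684]
eef_rot: [[0.171, 0.985, -0.001], [0.985, -0.171, 0.009], [0.009, -0.003, -1.0]]
wrist_force: [-0.4, -0.3, -0.2]
grip_width: 0.0463
```

```bash
python3 -c "
from h import *
plan((.5303,-.2667,.15),77.6,5)"
```

```text
t 14.55 pos [ 0.5459 -0.0789  0.1684] head 80.17 tilt [-0.001  0.009 -1.   ] F [-0.4 -0.3 -0.2] w 0.0463
yaw/row 0.51
[[-3.75, 0.33, 0.37], [-3.75, 0.37, 0.37], [-3.75, 0.4, 0.37], [-3.74, 0.44, 0.37], [-3.74, 0.47, 0.37]]
```

Emit:
apply_moves(travel=[[-3.7,0.3,0.3],[-3.7,0.4,0.3],[-3.7,0.4,0.3],[-3.7,0.4,0.3],[-2.5,0.4,0.3],[0,0,0],[0,0,0]], yaw=[0.5,0.5,0.5,0.5,0.5,0,0])

```text
t: 15.42
position: [0.5261, -0.2605, 0.1444]
eef_rot: [[0.222, 0.975, -0.013], [0.975, -0.222, 0.012], [0.009, -0.016, -1.0]]
wrist_force: [0.4, 0.0, -0.8]
grip_width: 0.0459
```

```bash
python3 -c "
from h import *
plan((.5303,-.2667,.11),77.6,3)"
```

```text
t 15.425 pos [ 0.5261 -0.2605  0.1444] head 77.18 tilt [-0.013  0.012 -1.   ] F [ 0.4  0.  -0.8] w 0.0459
yaw/row -0.14
[[-0.17, 0.18, 1.15], [-0.17, 0.18, 1.15], [-0.17, 0.18, 1.15]]
```

Emit:
apply_moves(travel=[[-0.6,0.5,0],[0,0,0],[0,0,1.5],[0,0,2.0],[0,0,1.5],[0,0,0],[0,0,0]], yaw=[-0.4,0,0,0,0,0,0])

```text
t: 16.3
position: [0.5304, -0.2615, 0.0908]
eef_rot: [[0.207, 0.978, -0.014], [0.978, -0.207, 0.015], [0.012, -0.017, -1.0]]
wrist_force: [-0.1, 0.2, 0.0]
grip_width: 0.0465
```

Run:
```python
from h import *
np.set_printoptions(precision=4,suppress=True)
plan((.5303,-.2667,.043),77.6,4)
b=save("side","side5.png"); a=save("top","top5.png")
f=lambda i,k:cv2.resize(i[:,:,::-1],None,fx=k,fy=k,interpolation=cv2.INTER_CUBIC)
cv2.imwrite("pics/lev.png",np.hstack([f(b[130:190,250:345],5),f(a[155:215,345:400],5)]))
```

```text
t 16.3 pos [ 0.5304 -0.2615  0.0908] head 78.05 tilt [-0.014  0.015 -1.   ] F [-0.1  0.2  0. ] w 0.0465
yaw/row 0.11
[[-0.13, 0.03, 1.2], [-0.13, 0.03, 1.2], [-0.13, 0.03, 1.2], [-0.13, 0.03, 1.2]]
```

View pics/lev.png

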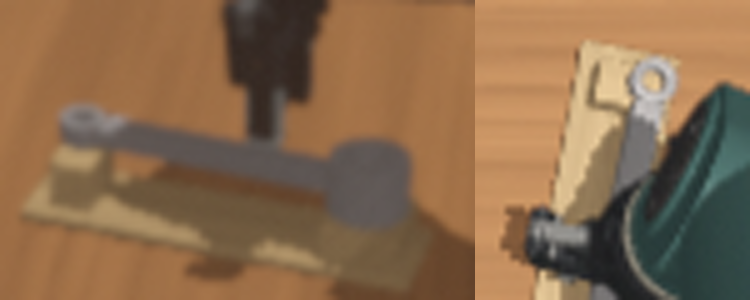

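Emit:
apply_moves(travel=[[-0.6,0.1,0.5],[0,0,1.0],[0,0,1.5],[0,0,1.2],[0,0,0.2],[0,0,0],[0,0,0]], yaw=[0.3,0,0,0,0,0,0])

```text
t: 17.27
position: [0.5299, -0.2678, 0.0443]
eef_rot: [[0.213, 0.977, -0.013], [0.977, -0.213, 0.014], [0.011, -0.016, -1.0]]
wrist_force: [0.1, -0.1, 0.5]
grip_width: 0.0457
```

Run:
```python
from h import *
plan((.5303,-.2667,.043),77.6,1)
```

```text
t 17.275 pos [ 0.5299 -0.2678  0.0443] head 77.71 tilt [-0.013  0.014 -1.   ] F [ 0.1 -0.1  0.5] w 0.0457
yaw/row 0.11
[[0.12, 0.02, 0.13]]
```

Emit:
apply_moves(travel=[[0,0,0.1],[0,0,0],[0,0,0],[0,0,0],[0,0,0]], yaw=[0,0,0,0,0], hand=1.0, force=100)

```text
t: 17.9
position: [0.5302, -0.2677, 0.0441]
eef_rot: [[0.213, 0.977, -0.012], [0.977, -0.213, 0.014], [0.011, -0.014, -1.0]]
wrist_force: [0.1, -0.4, -0.5]
grip_width: 0.0161
```

Emit:
apply_moves(travel=[[0,0,-0.3],[0,0,-1.0],[0,0,-1.5],[0,0,-1.5],[0,0,-0.5],[0,0,0],[0,0,0],[0,0,0]], yaw=[0,0,0,0,0,0,0,0])

```text
t: 18.9
position: [0.5289, -0.2678, 0.0945]
eef_rot: [[0.213, 0.977, -0.015], [0.977, -0.213, 0.015], [0.012, -0.018, -1.0]]
wrist_force: [0.3, 0.5, -6.5]
grip_width: 0.0166
```

Run:
```python
from h import *
np.set_printoptions(precision=4,suppress=True)
plan((.594,.0155,.185),77.6,10)
b=save("side","side6.png"); a=save("top","top6.png")
f=lambda i,k:cv2.resize(i[:,:,::-1],None,fx=k,fy=k,interpolation=cv2.INTER_CUBIC)
cv2.imwrite("pics/lev2.png",np.hstack([f(b[120:190,250:345],5),f(a[155:225,345:400],5)]))
for n in("side","top"):
  for k in("lever_bore","lever_balance"):
    for x in arm.mark_of(n,k)[:1]: print(n,k,np.round(x["pixel"],1),round(x["p"],2))
```

```text
t 18.9 pos [ 0.5289 -0.2678  0.0945] head 77.71 tilt [-0.015  0.015 -1.   ] F [ 0.3  0.5 -6.5] w 0.0166
yaw/row 0.01
[[2.91, 0.03, -0.91], [2.91, 0.03, -0.91], [2.91, 0.03, -0.91], [2.91, 0.03, -0.91], [2.91, 0.03, -0.91], [2.91, 0.03, -0.91], [2.91, 0.03, -0.91], [2.91, 0.03, -0.91], [2.91, 0.03, -0.91], [2.91, 0.03, -0.91]]
side lever_bore [155.  324.7] 0.83
side lever_balance [313.8 300.1] 0.23
top lever_balance [210.8 375.9] 0.97
```

View pics/lev2.png

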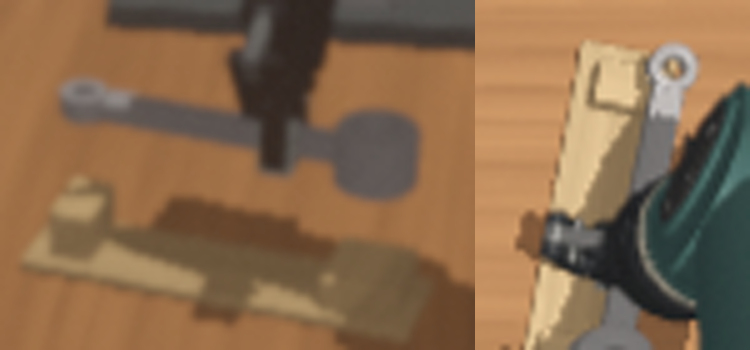

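Run:
```python
from h import *
np.set_printoptions(precision=4,suppress=True)
q=lambda c,r:(120+(r+.5)/5-.5,250+(c+.5)/5-.5)
dz=.0945-.0441
print("hub",at_z("side",q(375,120),.064+dz),"eye tri",tri((155+67.5/5-.5,345+197.5/5-.5),q(84,92)),"eye side",at_z("side",q(84,92),.054+dz))
im=cv2.imread("pics/top3.png"); hsv=cv2.cvtColor(im,cv2.COLOR_BGR2HSV)
h=hsv[194:216,260:280]; m=(h[...,0]<16)&(h[...,1]>70)&(h[...,2]>90)
print("\n".join("".join("#" if v else "." for v in r) for r in m))
k=np.argwhere(m)+[194,260]; r=cv2.minEnclosingCircle(k[:,::-1].astype(np.float32)); print(r,k.mean(0)); print(at_z("top",k.mean(0),.098),at_z("top",r[0][::-1],.098))
```

```text
hub [ 0.4768 -0.2673  0.1144] eye tri (array([ 0.6454, -0.2933,  0.1053]), np.float64(0.0007260609502100639)) eye side [ 0.6453 -0.2948  0.1044]
....................
....................
....................
....................
....................
....................
........####........
.......#######......
......#########.....
......###....##.....
......##.....##.....
......##.....##.....
......###....##.....
.......#######......
.......#######......
.......#............
....................
....................
....................
....................
....................
....................
((269.75, 204.75), 5.062214374542236) [204.1509 269.8302]
[0.5401 0.0291 0.098 ] [0.5384 0.0293 0.098 ]
```

Emit:
apply_moves(travel=[[0,0,-1.5],[0.5,0,-2.0],[1.5,0,-2.0],[2.5,0,-1.5],[2.5,0,0],[2.5,0,0],[2.5,0,0],[2.5,0,0]], yaw=[0,0,0,0,0,0,0,0])

```text
t: 20.2
position: [0.5625, -0.1279, 0.1761]
eef_rot: [[0.22, 0.975, -0.008], [0.975, -0.22, 0.012], [0.01, -0.01, -1.0]]
wrist_force: [-0.5, 0.0, -5.0]
grip_width: 0.016
```

```bash
python3 -c "
from h import *
plan((.5945,.0168,.17),77.7,5)"
```

```text
t 20.2 pos [ 0.5625 -0.1279  0.1761] head 77.28 tilt [-0.008  0.012 -1.   ] F [-0.5  0.  -5. ] w 0.016
yaw/row -0.08
[[2.96, -0.01, 0.12], [2.96, -0.01, 0.12], [2.96, -0.0, 0.12], [2.96, 0.0, 0.12], [2.96, 0.01, 0.12]]
```

Emit:
apply_moves(travel=[[2.5,0,0],[2.5,0,0],[2.5,0,0],[2.5,0,0],[2.0,0,0],[1.0,0,0],[0,0,0],[0,0,0]], yaw=[0,0,0,0,0,0,0,0])

```text
t: 21.2
position: [0.5921, 0.0043, 0.1837]
eef_rot: [[0.218, 0.976, -0.003], [0.976, -0.218, 0.011], [0.011, -0.005, -1.0]]
wrist_force: [0.9, -0.4, -5.2]
grip_width: 0.0162
```

```bash
python3 -c "
from h import *
plan((.5945,.0168,.1525),77.7,1)"
```

```text
t 21.2 pos [0.5921 0.0043 0.1837] head 77.4 tilt [-0.003  0.011 -1.   ] F [ 0.9 -0.4 -5.2] w 0.0162
yaw/row -0.3
[[1.27, -0.04, 3.12]]
```

Emit:
apply_moves(travel=[[0.6,0,0],[0.6,0,0],[0,0,1.0],[0,0,1.0],[0,0,0.7],[0,0,0],[0,0,0]], yaw=[0,0,0,0,0,0,0])

```text
t: 22.08
position: [0.5939, 0.0141, 0.1538]
eef_rot: [[0.222, 0.975, -0.005], [0.975, -0.222, 0.01], [0.008, -0.007, -1.0]]
wrist_force: [-0.1, 0.0, -5.3]
grip_width: 0.0158
```

Run:
```python
from h import *
np.set_printoptions(precision=4,suppress=True)
plan((.5945,.0168,.1525),77.7,1)
b=save("side","side7.png"); a=save("top","top7.png")
f=lambda i,k:cv2.resize(i[:,:,::-1],None,fx=k,fy=k,interpolation=cv2.INTER_CUBIC)
cv2.imwrite("pics/fin.png",np.hstack([f(b[155:255,230:330],4),f(a[140:240,240:300],4)]))
for n in("side","top"):
  for k in("lever_bore","lever_balance","bushing_top"):
    for x in arm.mark_of(n,k)[:1]: print(n,k,np.round(x["pixel"],1),round(x["p"],2))
print("expected hub top px", proj("side",(.5405,.0285,.172)),proj("top",(.5405,.0285,.172)))
```

```text
t 22.075 pos [0.5939 0.0141 0.1538] head 77.17 tilt [-0.005  0.01  -1.   ] F [-0.1  0.  -5.3] w 0.0158
yaw/row -0.53
[[0.28, 0.0, 0.13]]
side lever_bore [191.3 289.8] 0.86
side lever_balance [182.1 266.8] 0.93
side bushing_top [205.3 287.2] 0.74
top bushing_top [204.5 270.8] 0.69
expected hub top px [np.float64(181.53517871898347), np.float64(288.7535428553916)] [np.float64(201.12629049235832), np.float64(270.0021658355179)]
```

View pics/fin.png

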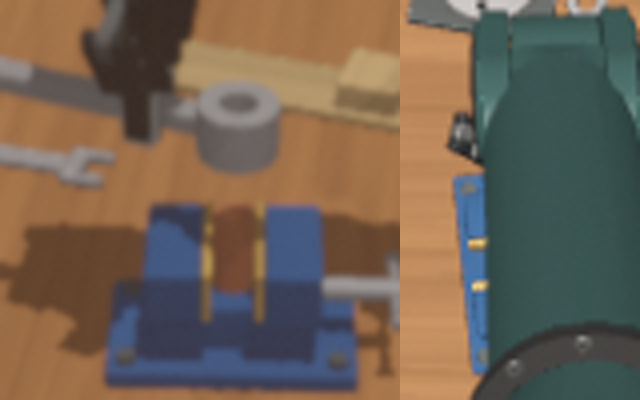

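Run:
```python
from h import *
np.set_printoptions(precision=4,suppress=True)
print("hub",at_z("side",(179.9,289.6),.1737),"net bore",at_z("side",(191.3,289.8),.1397),"net bal",at_z("side",(182.1,266.8),.1567))
print("bushing top expected px",proj("side",(.5405,.0285,.098)), "bottom visible", proj("side",(.5405,.0285,.05)))
im=cv2.imread("pics/side7.png"); hsv=cv2.cvtColor(im,cv2.COLOR_BGR2HSV)[203:232,280:300]
m=(hsv[...,0]<14)&(hsv[...,1]>90)
print("\n".join("".join("#" if v else "." for v in r) for r in m))
# side0: blocks/holes check of the placed block
d=cv2.imread("pics/side7.png"); s=proj("side",(.5603,.2655,.038)); print("placed hole expected",s)
for x in arm.mark_of("side","key_mid")[:3]: print(x["pixel"],x["p"],at_z("side",x["pixel"],.022))
```

```text
hub [0.5392 0.0241 0.1737] net bore [0.5388 0.0194 0.1397] net bal [0.5929 0.0146 0.1567]
bushing top expected px [np.float64(208.23922321461214), np.float64(288.35362223803963)] bottom visible [np.float64(224.51392517533301), np.float64(288.109891785283)]
.......#......#.#...
.....#.####.##.....#
#...#########....###
....#########.......
....#########.......
...##########.......
...##########.......
...###########......
....##########......
....##########......
....##########......
...###########......
...##########.......
...##########.......
....#########.......
....#########.......
....#########.......
....#########.......
....#########.......
....#########.......
....#########.......
....#########.......
...###########......
....##########......
.......###..........
....................
....................
....................
....................
placed hole expected [np.float64(299.4937778154189), np.float64(263.48353757075876)]
[305.4, 265.3] 0.86 [0.5567 0.2661 0.022 ]
```

Emit:
apply_moves(travel=[[0.4,0.1,0.1],[0,0,0],[0,0,0],[0,0,0],[0,0,0],[0,0,0]], yaw=[0,0,0,0,0,0])

```text
t: 23.28
position: [0.5959, 0.0183, 0.1531]
eef_rot: [[0.222, 0.975, -0.005], [0.975, -0.222, 0.01], [0.009, -0.007, -1.0]]
wrist_force: [0.6, 0.7, -5.0]
grip_width: 0.0159
```

Run:
```python
from h import *
np.set_printoptions(precision=4,suppress=True)
plan((.5945,.0168,.1525),77.7,1); o=arm.get_obs(); R=o["eef_rot"]
print("hub from TCP",o["position"]-.055*R[:,1],o["joint_vel"])
b=save("side","side8.png"); a=save("top","top8.png")
f=lambda i,k:cv2.resize(i[:,:,::-1],None,fx=k,fy=k,interpolation=cv2.INTER_CUBIC)
cv2.imwrite("pics/fin2.png",np.hstack([f(b[155:215,220:320],5),f(a[120:180,260:310],5)]))
```

```text
t 23.275 pos [0.5959 0.0183 0.1531] head 77.19 tilt [-0.005  0.01  -1.   ] F [ 0.6  0.7 -5. ] w 0.0159
yaw/row -0.51
[[-0.18, -0.11, 0.06]]
hub from TCP [0.5423 0.0305 0.1534] [ 0.0178  0.0195  0.0659  0.0787  0.1541 -0.0456  0.0219]
```

View pics/fin2.png

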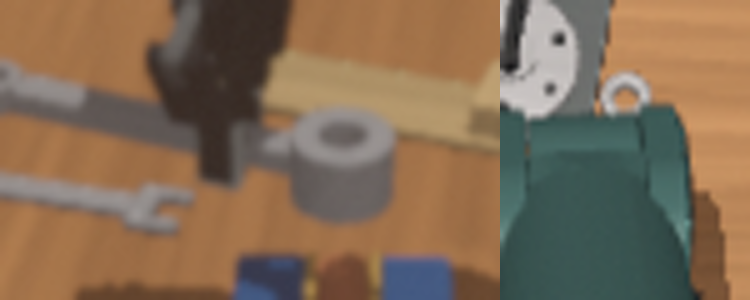

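Run:
```python
from h import *
np.set_printoptions(precision=4,suppress=True)
h=at_z("side",(180.6,288.4),.173); e=tri((138.2,284.6),(169.6,220.2)); print("hub",h,"eye",e, "len",np.linalg.norm((e[0]-h)[:2]))
arm.hand_in()
```

```text
hub [0.5416 0.0263 0.173 ] eye (array([ 0.7109, -0.0098,  0.1658]), np.float64(0.0065782465824450066)) len 0.1731015314274656
the job is handed in; nothing more can be done
```

I set the tabbed block in the empty pocket, lifted the lever at its balance point, and handed the job in at about 23 s with the lever held over the bushing. The hand-in gave no verdict; my checks put the end pose within the limits.

- **Block:** after release the picture showed it seated flat, tab the same way as the other two and evenly spaced with them. It measured about 4 mm from my estimate of the pocket point, against 12 mm allowed.
- **Lever grip:** I took hold within about 2 mm of the balance point I had measured. It lifted cleanly, with the wrist carrying about 6 N.
- **Lever over the bushing:**
  - In the side picture the hub hole is at about (0.542, 0.026), and from the arm's pose at (0.542, 0.030). The bushing axis is at about (0.5405, 0.0285), so the two are about 2–3 mm apart, against 10 mm allowed.
  - The hub's underside is about 41 mm above the bushing top, going by the arm's height.
- **Level:** the tool is tilted about 0.01 rad. The eye came out at about 0.166 m, against 0.163 m or slightly less expected, which is nearly level. That reading is rough, since the two cameras disagreed by 6.6 mm there, because the eye was at the edge of the side crop.
- **Bystanders and vise:** the wrist force showed no contact, other than when I pressed the block into the pocket (32 N). I did not measure the bystanders' positions again.

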